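Box up the vial rack

ROBOT

A 6-joint arm with a two-finger parallel gripper is mounted at the origin on the work surface. World frame = base frame: x ahead of the robot, y to its left, z up, the work surface at z = 0. Lengths are in mm, angles in rad, forces in N, time in s.
With the tool pointing down it reaches from about 300 to 775 mm from the base axis. Payload 14.6 kg.
Tool frame: the origin (TCP) lies at the very end of the fingers, on their centre line; the grasp point (between the pads) lies 19 mm behind it (manip.grip_point_offset is the distance from the TCP to the grasp point, in mm); z points along the fingers, y is the line along which they close (so a half turn about z gives the same grasp; the last joint's range is limited). The gripper opens to 94 mm and grips with 3 to 60 N. Pads are 16 mm wide; open, the fingers measure 119 mm over their backs; the gripper's body (75 mm by 177 mm) begins 78 mm behind the grasp point.
Start: joints at [-0.067, 0.3, 1.521, -0, 1.321, -0.067], TCP at [549.99, -0.002, 205.446] pointing down, gripper open.
Joint ranges: [-3.03, 3.03], [-0.79, 2.21], [0.23, 2.52], [-1.04, 4.18], [0, 3.07], [-2.55, 2.55]. Speed limits (rad/s): [2.22, 2.22, 2.57, 3.14, 3.14, 3.14].

INTERFACE

Orientations are given as [roll, pitch, yaw] about the fixed x, y, z axes, in that order (R = Rz(yaw) Ry(pitch) Rx(roll)).
In Python, from cell import telemetry, eyes, manip gives the robot as it stands.
- The arm moves only by the tool play_rows, never from a script. Its arguments are lists of equal length, an entry for each row: "translation": the shift along the world's x, y, z in m, a list of three; "yaw": the turn about the world's z in rad. A call has 1 to 12 rows; each row is the pose to reach, as a shift and turn from the pose commanded when the call began; what a row does not reach only later rows make up. A row lasts 1/8 s, in which the tool goes at most 62.5 mm and 10.7 degrees, less where a joint would pass 70% of its speed; a pose out of reach is approached as far as the arm can. A call with a gripper value outside its range is refused whole. "hand" is the opening, from 0 (shut) to 1 (fully open), set as the call begins (left out, the last holds). The fingers move at their own pace and stop on an object; "force" is the grip in N (left out, the last holds). Time passes only in rows, so rows that repeat a pose let the fingers close. It gives the time, the measured TCP pose, the force, the opening and the grip force at its end, in the units of the state.
- telemetry.read_state(): the state, without advancing time (a new reading comes with each control period).
- eyes.camera(name): name is "scene" or "side" or "wrist"; returns a dict with "pixels" (384x512x3 uint8, red, green, blue), "fx", "fy", "cx", "cy" (pixels), "dist_coeffs" ([k1, k2, p1, p2, k3] as OpenCV has them; the pictures are not rectified), "cam_to_world" (4x4, takes a point from camera to world coordinates); the wrist camera has in their place "T_tool_cam" (4x4, takes a point from camera to tool coordinates, whose origin is the TCP and whose axes are the flange's). Camera axes: x right, y up, looking along -z (the intrinsics and any distortion apply to the point x, -y, -z); pixel columns grow to the right and rows downward; lengths in mm; the calibration is good to about 2 mm. A picture is of the moment at which its call begins: read the wrist's pose just before it. There is no depth.
- manip.sign_off(): hands the job in; it is judged then, once.
The state is a dict: "clock": time; "joints": joint angles; "qd": joint speeds; "effort": joint torques, N m; "eef_pos": TCP position; "eef_rot": TCP orientation; "wrist_force": force on the tool from outside, world axes, zero at the start; "moment": the same for the moment, N m; "finger_gap": finger opening in mm; "finger_force": force on a finger pad.
Only numpy, scipy, OpenCV 4.12 (cv2) and the standard library are available. Lean on these libraries where they do the work, as an engineer would, in place of code of your own. Each camera call takes 0.05 s, during which the arm holds its last target. There are 200 camera calls.

TASK

Put the rack that holds the yellow-capped vials upright into the open transport box, then close the box with the large lid that fits it, so that the lid lies flat all round on the rim. Keep the rack upright, and set both down gently: do not let them drop. The empty rack and the small lid are not needed.

Things in the scene. Friction and masses are not known exactly. Their poses are not given: they have to be found in the camera images.
- box: Open bluish-grey plastic box, fixed on the bench, empty. 128 x 158 mm outside (own x by y), 89 mm high, walls and floor 4 mm; inside 120 x 150 mm, 85 mm deep. Origin: centre of its underside, on the bench; z up, y along its long side.
- rack: Dark grey rack with 8 yellow-capped vials fixed in it (an equal rack beside it is empty). Slab 50 x 120 mm (own x by y), 22 mm high; caps reach up to 48 mm. In the middle a grip fin 14 mm thick (x), 30 mm wide (y), top at 70 mm; vials keep 23 mm or more from the middle along y. Loose, 0.15 kg. Origin: centre of its underside, z up. A half turn makes no difference.
- lid: Large bluish-grey lid (the other, 88 x 108 mm, does not fit), right way up on the bench. Plate 142 x 172 mm (own x by y), 8 to 14 mm above the origin; under it a step 100 x 130 mm, 10 mm play all round in the box; on top a grip fin 14 mm thick (x), 50 mm wide (y), top at 50 mm. 0.22 kg. Origin: centre of the step's underside, z up; 81 mm above the box's origin when seated, long sides parallel.

How it is judged:
By the outcome, as a careful person would: the job done as asked, in the order asked, and still so for the second after the job is handed in, with the robot touching nothing.
It also fails if it takes over 64 s, if anything falls off the work surface, if the arm or the gripper's body presses on something with over 40 N, if the wrist force passes 120 N, or if a joint passes its speed limit or range.

## Working session

There is one attempt and no reset: what is moved stays moved. The work goes in short steps, Python scripts to look and compute and a tool call to move; the robot and the scene stay as the last step left them, time stands still between calls to the robot, and variables do not carry over. Pictures are saved under pics/ and viewed, at most 10 in all, crops included, and the job is handed in when it is done.

Besides the shell and the picture viewer there is one more tool, called as name(argument=value, ...) on one line, values as JSON. play_rows: Moves the arm, as the interface text tells. Its arguments: {"type":"object","properties":{"translation":{"type":"array","items":{"type":"array","items":{"type":"number"}}},"yaw":{"type":"array","items":{"type":"number"}},"hand":{"type":"number"},"force":{"type":"number"}},"required":["translation","yaw"]}

```bash
mkdir -p pics; ls
cat > h.py <<'E'
import numpy as np, cv2, json
from cell import telemetry, eyes, manip
from scipy.spatial.transform import Rotation as R
def cam(n):
    s=telemetry.read_state(); c=eyes.camera(n)
    K=np.array([[c['fx'],0,c['cx']],[0,c['fy'],c['cy']],[0,0,1.]])
    if n=='wrist':
        T=np.eye(4);T[:3,:3]=R.from_euler('xyz',s['eef_rot']).as_matrix();T[:3,3]=s['eef_pos']
        M=T@np.array(c['T_tool_cam'])
    else: M=np.array(c['cam_to_world'])
    return c['pixels'],K,np.array(c['dist_coeffs'],float),M
def save(n,f):
    p,K,d,M=cam(n); cv2.imwrite('pics/'+f+'.png',p[:,:,::-1]); np.savez('pics/'+f,K=K,d=d,M=M)
def load(f):
    z=np.load('pics/'+f+'.npz'); return z['K'],z['d'],z['M']
def ray(f,uv):
    K,d,M=load(f); q=cv2.undistortPoints(np.array([[uv]],float),K,d)[0,0]
    v=M[:3,:3]@np.array([q[0],-q[1],-1]); return M[:3,3],v/np.linalg.norm(v)
def onz(f,uv,z):
    o,v=ray(f,uv); return (o+v*(z-o[2])/v[2]).round(1)
def tri(*fu):
    A=np.zeros((3,3));b=np.zeros(3);L=[ray(f,u) for f,u in fu]
    for o,v in L: P=np.eye(3)-np.outer(v,v);A+=P;b+=P@o
    x=np.linalg.solve(A,b); return x.round(1),[round(float(np.linalg.norm((np.eye(3)-np.outer(v,v))@(x-o))),1) for o,v in L]
def proj(f,X):
    K,d,M=load(f); P=(np.linalg.inv(M)@np.c_[np.atleast_2d(X),np.ones(len(np.atleast_2d(X)))].T)[:3]*np.array([[1],[-1],[-1]])
    return cv2.projectPoints(P.T.copy(),np.zeros(3),np.zeros(3),K,d)[0][:,0].round(1)
E
python3 - <<'E'
from h import *
for n in ['scene','side','wrist']: save(n,n+'0'); print(load(n+'0')[2].round(2))
a,b,c=[cv2.imread(f'pics/{n}0.png') for n in ['scene','side','wrist']]
print(telemetry.read_state(), manip.grip_point_offset)
E
```

```text
pics
[[ 8.10000e-01 -3.60000e-01  4.60000e-01  1.02604e+03]
 [ 5.80000e-01  5.10000e-01 -6.30000e-01 -6.62620e+02]
 [-1.00000e-02  7.90000e-01  6.20000e-01  6.94010e+02]
 [ 0.00000e+00  0.00000e+00  0.00000e+00  1.00000e+00]]
[[ 9.9000e-01  9.0000e-02 -9.0000e-02  4.5545e+02]
 [-1.3000e-01  5.7000e-01 -8.1000e-01 -7.0760e+02]
 [-2.0000e-02  8.2000e-01  5.7000e-01  5.5197e+02]
 [ 0.0000e+00  0.0000e+00  0.0000e+00  1.0000e+00]]
[[ 1.0000e+00  0.0000e+00  0.0000e+00  5.4928e+02]
 [-0.0000e+00  9.7000e-01  2.3000e-01  6.5780e+01]
 [-0.0000e+00 -2.3000e-01  9.7000e-01  3.8424e+02]
 [ 0.0000e+00  0.0000e+00  0.0000e+00  1.0000e+00]]
{'clock': 0.15, 'joints': array([-6.65845621e-02,  3.00347323e-01,  1.52142789e+00,  8.20639597e-06,
        1.32073235e+00, -6.65672763e-02]), 'qd': array([ 0.00029625, -0.00085926, -0.00035693, -0.00162568,  0.0005193 ,
       -0.00087169]), 'effort': array([-2.50185103e-04, -5.31960297e+01, -3.52822959e+01,  7.07691838e-02,
        2.35654798e-02, -3.66386917e-05]), 'eef_pos': array([5.49794661e+02, 2.14066718e-02, 2.05019041e+02]), 'eef_rot': array([-3.14068030e+00, -6.87895436e-05,  1.57077698e+00]), 'wrist_force': array([ 0.06710004,  0.14957028, -0.22257033]), 'moment': array([-0.01962073,  0.03138827, -0.01284655]), 'finger_force': 0.0, 'finger_gap': 93.91390198397178} 18.8
```

View images.

View pics/scene0.png

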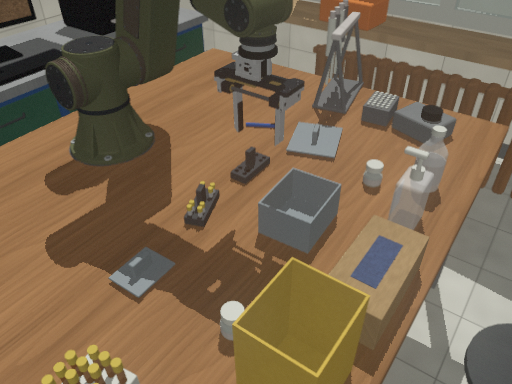

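View pics/side0.png

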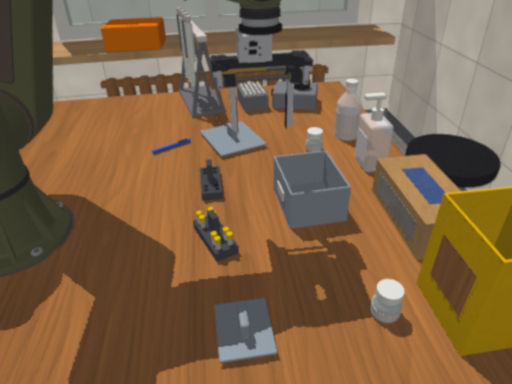

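```bash
cat >> h.py <<'E'
def crops(out,specs,s=4):
    # specs: (img,u0,v0,w,h) -> tiles w/ ticks each 10 px
    T=[]
    for f,u,v,w,h in specs:
        t=cv2.resize(cv2.imread(f'pics/{f}.png')[v:v+h,u:u+w],None,fx=s,fy=s,interpolation=cv2.INTER_CUBIC)
        for k in range(-u%10,w,10):
            cv2.line(t,(k*s+s//2,0),(k*s+s//2,5),(0,0,255),1)
            if (u+k)%20==0: cv2.putText(t,str(u+k),(k*s-8,16),0,.35,(255,255,255),1)
        for k in range(-v%10,h,10):
            cv2.line(t,(0,k*s+s//2),(5,k*s+s//2),(0,0,255),1)
            if (v+k)%20==0: cv2.putText(t,str(v+k),(7,k*s+6),0,.35,(255,255,255),1)
        T.append(t)
    n=len(T)//2
    cv2.imwrite(f'pics/{out}.png',np.vstack([np.hstack(T[:n]),np.hstack(T[n:])]) if n else T[0])
E
python3 - <<'E'
from h import *
crops('c1',[('scene0',280,110,66,60),('scene0',250,160,100,60),('scene0',178,145,66,60),('scene0',250,200,100,60)][:0] or [('scene0',275,110,80,75),('scene0',180,175,80,75),('side0',195,85,80,75),('side0',180,195,80,75)],5)
crops('c2',[('scene0',250,165,100,85),('scene0',105,235,90,85),('side0',265,140,100,85),('side0',200,290,90,85)],4)
E
```

```text
(no output)
```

View pics/c1.png

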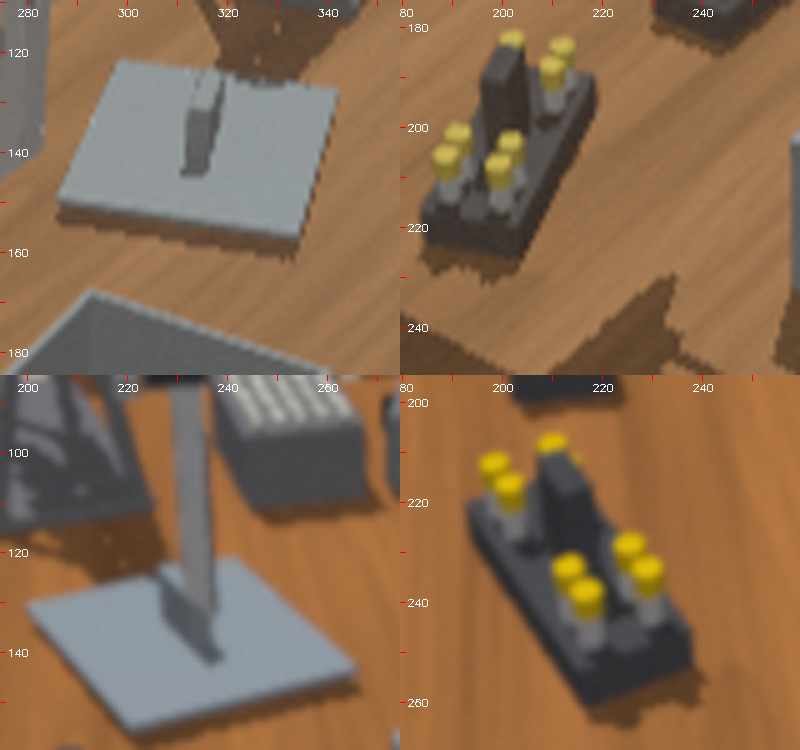

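View pics/c2.png

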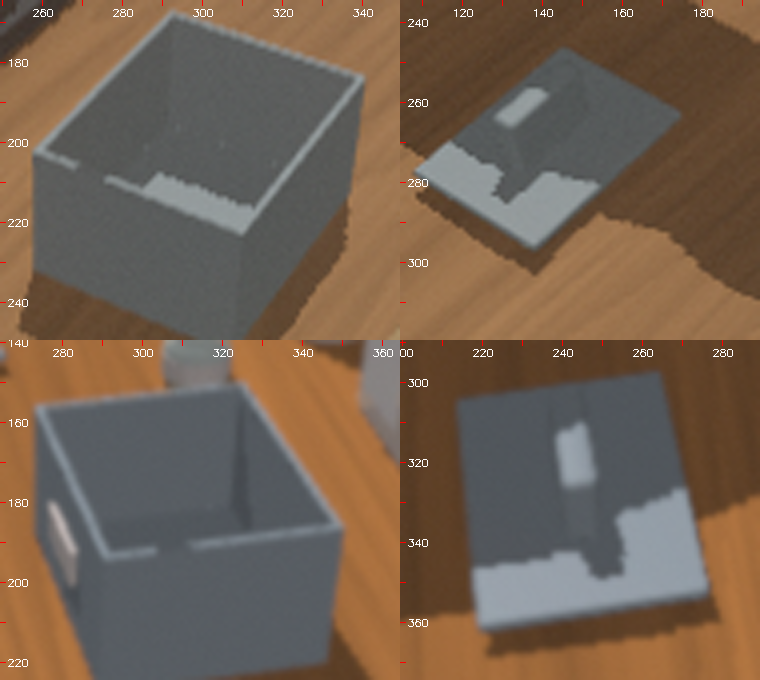

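Run:
```python
from h import *
C={'lidA':(14,[(298.5,121.5),(342.1,127.5),(334.1,156.7),(286.1,149.5)],[(200.1,130.7),(242.5,121.5),(265.9,142.9),(221.1,155.7)]),
'lidB':(14,[(145.7,246.4),(175,263.2),(138.2,296),(108.4,277.5)],[(214,304.5),(264.5,297.5),(276.5,352.5),(219.5,361)]),
'box':(89,[(293.3,167.5),(340.3,183.5),(310,223),(258.3,202.5)],[(274,156),(325,150.5),(350,186),(291.5,193.5)])}
for k,(z,a,b) in C.items():
    for f,q in(('scene0',a),('side0',b)):
        P=np.array([onz(f,u,z)[:2] for u in q]); print(k,f,P.tolist(),P.mean(0).round(1),[round(float(np.linalg.norm(P[i]-P[i-1])),1) for i in range(4)],np.degrees(np.arctan2(*(P[1]-P[0])[::-1])).round(1))
    print('tri',[tri(('scene0',u),('side0',v)) for u,v in zip(a,b)])
print('fin',tri(('scene0',(201.1,186.1)),('side0',(212.9,213.5))),onz('scene0',(201.1,186.1),70),onz('side0',(212.9,213.5),70))
print('slab scene',[onz('scene0',u,22)[:2] for u in[(218.7,189.5),(184.5,216.5),(203.9,222.5)]],'side',[onz('side0',u,22)[:2] for u in[(193.5,221.1),(237.5,247.5),(217.5,257.5)]])
print('lidfin',onz('scene0',(315.7,128.5),50))
```

```text
lidA scene0 [[415.6, 409.1], [547.1, 454.2], [603.5, 292.9], [472.2, 246.9]] [509.6 350.8] [171.8, 139.0, 170.9, 139.1] 18.9
lidA side0 [[413.5, 401.4], [547.5, 443.1], [599.3, 289.4], [468.5, 237.7]] [507.2 342.9] [172.7, 140.3, 162.2, 140.6] 17.3
tri [(array([412.7, 414.2,   9.2]), [1.3, 1.3]), (array([547.7, 453.2,  11.9]), [2.4, 2.4]), (array([600.6, 299.3,   9. ]), [0.3, 0.3]), (array([468.3, 253.2,   7.1]), [1.8, 1.8])]
lidB scene0 [[431.1, -261.0], [518.6, -259.5], [520.1, -364.2], [434.6, -367.6]] [ 476.1 -313.1] [106.7, 87.5, 104.7, 85.6] 1.0
lidB side0 [[428.3, -263.6], [514.8, -261.1], [517.5, -367.6], [431.8, -369.6]] [ 473.1 -315.5] [106.1, 86.5, 106.5, 85.7] 1.7
tri [(array([ 427.9, -259.3,    9.8]), [0.7, 0.7]), (array([ 515.3, -257. ,    9.3]), [0.2, 0.2]), (array([ 517.8, -363.7,   10. ]), [1.2, 1.2]), (array([ 431.5, -366.4,    9.9]), [0.6, 0.6])]
box scene0 [[591.1, 88.5], [714.0, 96.0], [724.8, -61.6], [598.8, -68.9]] [657.2  13.5] [157.6, 123.1, 158.0, 126.2] 3.5
box side0 [[588.3, 83.7], [711.4, 89.4], [722.1, -63.3], [598.3, -70.2]] [655.    9.9] [154.2, 123.2, 153.1, 124.0] 2.7
tri [(array([589.3,  91.5,  85.5]), [0.9, 0.9]), (array([713.4,  97.5,  86. ]), [1.5, 1.5]), (array([723.6, -59.3,  86.4]), [0.2, 0.2]), (array([598.5, -68.5,  88.2]), [0.3, 0.3])]
fin (array([437.7, -78.1,  66.6]), [2.2, 2.2]) [438.9 -78.5  70. ] [438.4 -86.   70. ]
slab scene [array([439.7, -18.6]), array([ 439.7, -144.6]), array([ 490.8, -134.1])] side [array([394.9, -43.8]), array([ 479.9, -138.6]), array([ 440. , -160.3])]
lidfin [511.4 345.2  50. ]
```

The pictures show the filled rack (scene about (201,186), side (213,214)) and the box (scene about (300,195)). The large lid is the far one, at scene (315,140), with measured edges of 171 x 139 mm. The near lid measures 106 x 87 mm, so it's the small one.

The measured poses are:
- **Rack:** about (439, -82), yaw 21°.
- **Lid:** about (508, 347), yaw 18.5°.
- **Box:** about (656, 12), yaw 3.7°.

Next I move over the rack for a close look.

play_rows(translation=[[-0.01,-0.008,0],[-0.03,-0.022,0],[-0.055,-0.041,0],[-0.08,-0.06,0],[-0.1,-0.074,0],[-0.111,-0.082,0],[-0.111,-0.082,0],[-0.111,-0.082,0]], yaw=[0.04,0.1,0.18,0.27,0.33,0.367,0.367,0.367], hand=0.7, force=25)

```text
clock: 1.15
eef_pos: [439.3, -81.8, 205.4]
eef_rot: [-3.142, -0.0, 1.937]
wrist_force: [-0.1, 0.5, 0.2]
finger_gap: 65.9
finger_force: 0.0
```

Run:
```python
from h import *
save('wrist','w1'); s=telemetry.read_state(); print(s['eef_pos'],s['eef_rot'],s['clock'])
im=cv2.imread('pics/w1.png'); cv2.imwrite('pics/w1v.png',cv2.resize(im,(768,576),interpolation=cv2.INTER_CUBIC))
print(proj('w1',[[*s['eef_pos'][:2],70],[*s['eef_pos'][:2],22]]))
```

```text
[439.34595583 -81.71869663 205.34365004] [-3.14145733e+00 -1.40226839e-04  1.93745293e+00] 1.2
[[260.8 184.7]
 [260.7 176.8]]
```

View pics/w1v.png

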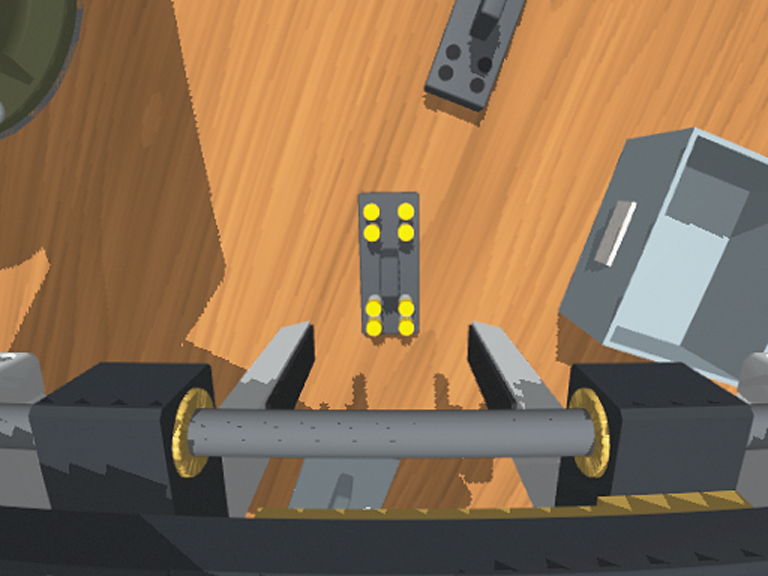

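Run:
```python
from h import *
im=cv2.imread('pics/w1.png'); h=cv2.cvtColor(im,cv2.COLOR_BGR2HSV)
m=cv2.inRange(h,(25,180,150),(35,255,255)); m[:110]=0;m[230:]=0
n,_,st,c=cv2.connectedComponentsWithStats(m); c=[c[i] for i in range(1,n) if st[i][4]>15]
P=np.array([onz('w1',u,48)[:2] for u in c]); print(P.tolist())
print('centre',P.mean(0)); r=cv2.minAreaRect(P.astype(np.float32)); print(r)
```

```text
[[408.7, -44.4], [432.9, -34.8], [414.5, -59.2], [438.6, -49.5], [436.3, -114.0], [460.2, -104.5], [442.3, -129.1], [466.2, -119.4]]
centre [437.4625 -81.8625]
((437.4761657714844, -81.998779296875), (26.058252334594727, 91.1900405883789), 21.48545265197754)
```

The wrist view shows the rack centred at about (260,179) px, with the fin lined up between the fingers. The cap fit puts it at (437.5, -82) mm, yaw 21.5°. I'll descend to it and grip.

play_rows(translation=[[-0.002,0,-0.02],[-0.002,0,-0.05],[-0.002,0,-0.08],[-0.002,0,-0.11],[-0.002,0,-0.135],[-0.002,0,-0.155],[-0.002,0,-0.165],[-0.002,0,-0.169],[-0.002,0,-0.169],[-0.002,0,-0.169]], yaw=[0.008,0.008,0.008,0.008,0.008,0.008,0.008,0.008,0.008,0.008])

```text
clock: 2.45
eef_pos: [437.3, -82.1, 37.0]
eef_rot: [3.141, 0.001, 1.946]
wrist_force: [-0.0, 0.5, 0.3]
finger_gap: 66.0
finger_force: 0.0
```

play_rows(translation=[[0,0,0],[0,0,0],[0,0,0],[0,0,0],[0,0,0],[0,0,0],[0,0,0],[0,0,0]], yaw=[0,0,0,0,0,0,0,0], hand=0, force=25)

```text
clock: 3.45
eef_pos: [437.0, -82.0, 36.4]
eef_rot: [3.142, 0.0, 1.946]
wrist_force: [0.6, -0.1, -0.3]
finger_gap: 14.0
finger_force: 25.0
```

play_rows(translation=[[0,0,0.006],[0,0,0.02],[0,0,0.045],[0,0,0.075],[0,0,0.105],[0,0,0.135],[0,0,0.158],[0,0,0.17],[0,0,0.17]], yaw=[0,0,0,0,0,0,0,0,0])

```text
clock: 4.58
eef_pos: [437.1, -82.0, 207.0]
eef_rot: [3.141, 0.001, 1.946]
wrist_force: [0.2, 0.0, -1.1]
finger_gap: 13.7
finger_force: 25.0
```

play_rows(translation=[[0.006,0.003,0],[0.02,0.009,0],[0.045,0.019,0],[0.075,0.032,0],[0.105,0.045,0],[0.135,0.058,0],[0.165,0.071,0],[0.19,0.081,0],[0.208,0.089,0],[0.217,0.093,0],[0.219,0.094,0],[0.219,0.094,0]], yaw=[-0.01,-0.03,-0.06,-0.1,-0.14,-0.18,-0.22,-0.26,-0.29,-0.305,-0.311,-0.311])

```text
clock: 6.08
eef_pos: [655.7, 11.8, 206.3]
eef_rot: [-3.141, 0.0, 1.635]
wrist_force: [-0.7, -0.1, -1.6]
finger_gap: 13.9
finger_force: 25.0
```

Run:
```python
from h import *
save('wrist','w2'); s=telemetry.read_state(); print(s['eef_pos'],s['eef_rot'],s['clock'],s['finger_gap'],s['wrist_force'])
im=cv2.imread('pics/w2.png'); cv2.imwrite('pics/w2v.png',cv2.resize(im,(768,576),interpolation=cv2.INTER_CUBIC))
```

```text
[655.65281579  11.7881177  206.46931459] [-3.14144568e+00  1.23210203e-05  1.63479097e+00] 6.125 13.944861087503247 [ 1.33110387 -0.68114231 -1.09478568]
```

View pics/w2v.png

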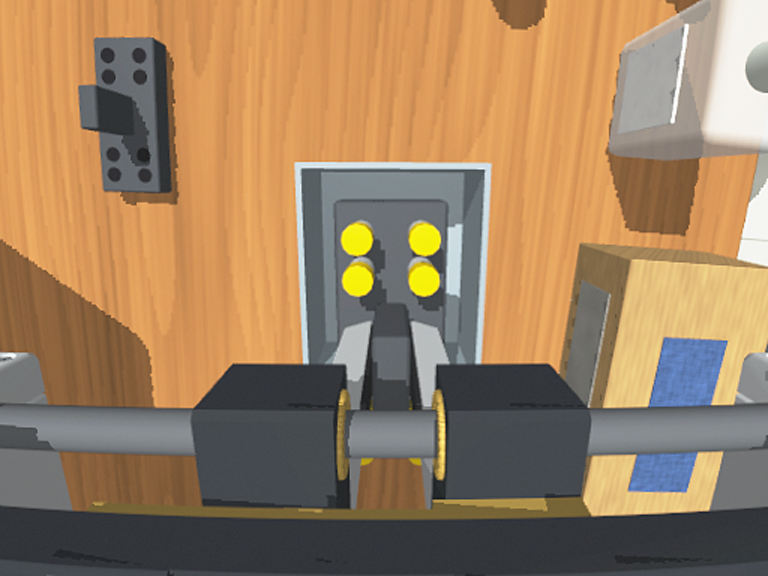

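The picture shows the box below the held rack. Its far rim corners are at (295,163) and (491,163) in the 1.5x view, and the edges run to (302,362) and (483,362).

Run:
```python
from h import *
for u in[(295,163),(491,163),(302,362),(483,362)]: print(onz('w2',((u[0]+.5)/1.5-.5,(u[1]+.5)/1.5-.5),89))
```

```text
[588.   87.3  89. ]
[715.2  95.4  89. ]
[595.3 -50.7  89. ]
[725.2 -42.4  89. ]
```

play_rows(translation=[[0.001,0.001,-0.01],[0.001,0.001,-0.03],[0.001,0.001,-0.055],[0.001,0.001,-0.08],[0.001,0.001,-0.105],[0.001,0.001,-0.125],[0.001,0.001,-0.14],[0.001,0.001,-0.15],[0.001,0.001,-0.156],[0.001,0.001,-0.16],[0.001,0.001,-0.162],[0.001,0.001,-0.162]], yaw=[0,0,0,0,0,0,0,0,0,0,0,0])

```text
clock: 7.62
eef_pos: [657.1, 13.0, 44.6]
eef_rot: [3.141, 0.0, 1.635]
wrist_force: [-0.9, -0.6, -1.7]
finger_gap: 13.5
finger_force: 25.0
```

play_rows(translation=[[0,0,-0.001],[0,0,-0.002],[0,0,-0.003],[0,0,-0.0035],[0,0,-0.004],[0,0,-0.004],[0,0,-0.004]], yaw=[0,0,0,0,0,0,0])

```text
clock: 8.5
eef_pos: [657.0, 13.0, 40.5]
eef_rot: [3.141, 0.0, 1.635]
wrist_force: [-0.4, 0.5, -0.6]
finger_gap: 13.9
finger_force: 25.0
```

play_rows(translation=[[0,0,-0.0003],[0,0,-0.0006],[0,0,-0.0008],[0,0,-0.0008],[0,0,-0.0008]], yaw=[0,0,0,0,0])

```text
clock: 9.12
eef_pos: [657.1, 13.0, 40.5]
eef_rot: [3.141, 0.0, 1.635]
wrist_force: [-4.9, -0.1, 7.8]
finger_gap: 14.1
finger_force: 25.0
```

The rack is in contact with the box floor. I'll release it with a limited opening, then rise.

play_rows(translation=[[0,0,0.0005],[0,0,0.0005],[0,0,0.0005],[0,0,0.0005],[0,0,0.0005]], yaw=[0,0,0,0,0], hand=0.45)

```text
clock: 9.75
eef_pos: [657.0, 13.0, 40.1]
eef_rot: [-3.141, -0.0, 1.635]
wrist_force: [0.7, 1.3, 0.3]
finger_gap: 42.4
finger_force: 0.0
```

play_rows(translation=[[0,0,0.005],[0,0,0.02],[0,0,0.045],[0,0,0.075],[0,0,0.105],[0,0,0.13],[0,0,0.15],[0,0,0.16],[0,0,0.165],[0,0,0.165]], yaw=[0,0,0,0,0,0,0,0,0,0])

```text
clock: 11.0
eef_pos: [656.9, 13.0, 205.0]
eef_rot: [-3.141, -0.0, 1.635]
wrist_force: [-0.9, 0.4, -0.7]
finger_gap: 42.5
finger_force: 0.0
```

play_rows(translation=[[-0.004,0.009,0],[-0.014,0.03,0],[-0.028,0.063,0],[-0.045,0.1,0],[-0.062,0.14,0],[-0.079,0.18,0],[-0.097,0.22,0],[-0.115,0.26,0],[-0.13,0.295,0],[-0.142,0.32,0],[-0.148,0.333,0],[-0.149,0.334,0]], yaw=[0.01,0.03,0.05,0.08,0.11,0.14,0.17,0.2,0.23,0.25,0.259,0.259], hand=0.6)

```text
clock: 12.5
eef_pos: [507.3, 347.7, 205.0]
eef_rot: [-3.141, 0.0, 1.895]
wrist_force: [0.8, 0.0, -0.4]
finger_gap: 56.5
finger_force: 0.0
```

Run:
```python
from h import *
save('wrist','w3');save('side','side3'); s=telemetry.read_state(); print(s['eef_pos'],s['eef_rot'],s['clock'],s['finger_gap'],s['wrist_force'])
a=cv2.imread('pics/w3.png');b=cv2.imread('pics/side3.png')[140:230,265:365]
b=cv2.resize(b,None,fx=2.88,fy=2.88,interpolation=cv2.INTER_CUBIC)
a=np.hstack([a,np.vstack([b,np.zeros((384-b.shape[0],b.shape[1],3),np.uint8)])]); cv2.imwrite('pics/w3v.png',a); print(a.shape)
```

```text
[508.03152877 346.59682799 205.11800625] [-3.14155880e+00  1.23998640e-04  1.89343554e+00] 12.6 56.71696306257897 [ 0.30830832  0.40516999 -0.66845438]
(384, 800, 3)
```

View pics/w3v.png

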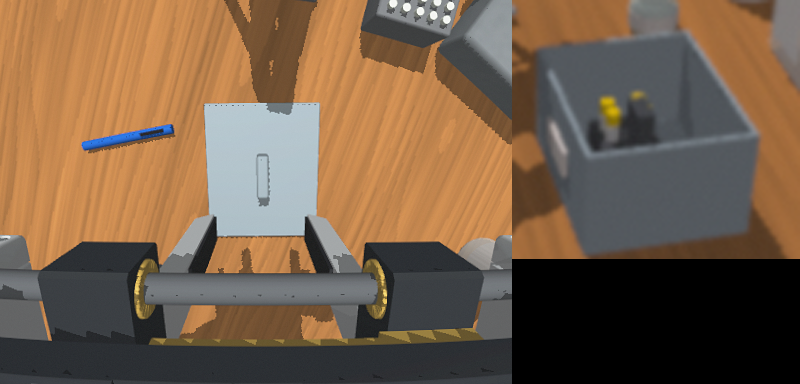

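The rack stands upright in the box. In the wrist view the large lid's corners are at about (205,104), (320,103), (317,236) and (208,236), with its fin near (263,178).

Run:
```python
from h import *
im=cv2.imread('pics/w3.png'); h=cv2.cvtColor(im,cv2.COLOR_BGR2HSV); 
m=((im[:,:,0].astype(int)>=im[:,:,2]+8)&(im.max(2)>120)).astype(np.uint8); m[:95]=0;m[214:]=0;m[:,:185]=0;m[:,340:]=0
L=[];Rr=[]
for v in range(120,212,4):
    x=np.flatnonzero(m[v]); L.append((x.min()-.5,v));Rr.append((x.max()+.5,v))
T=[(u,np.flatnonzero(m[:,u]).min()-.5) for u in list(range(210,260,5))+list(range(300,318,5))]
bot=236.0
def line(px):
    P=np.array([onz('w3',u,14)[:2] for u in px],np.float32); vx,vy,x,y=cv2.fitLine(P,cv2.DIST_HUBER,0,.01,.01).ravel(); return np.array([vx,vy]),np.array([x,y])
(dl,pl),(dr,pr),(dt,pt)=line(L),line(Rr),line(T)
def X(d1,p1,d2,p2): return p1+d1*np.linalg.solve(np.c_[d1,-d2],p2-p1)[0]
a,b=X(dl,pl,dt,pt),X(dr,pr,dt,pt)
for d in(dl,dr):print(np.degrees(np.arctan2(d[1],d[0]))%180-90)
print(np.degrees(np.arctan(dt[1]/dt[0])),a,b,np.linalg.norm(a-b))
th=np.arctan2(*(b-a)[::-1]); c=(a+b)/2+86*np.array([np.sin(th),-np.cos(th)]); print('centre',c,th)
print('bottom',onz('w3',(263,236.5),14)); print('fin',onz('w3',(263,154),50),onz('w3',(263,198),50))
# height check: stereo of far corners wrist vs scene
P=[proj('w3',[[*q,14]])[0] for q in(a,b)]; print(tri(('w3',P[0]),('scene0',(298.5,121.5)),('side0',(200.1,130.7))),tri(('w3',P[1]),('scene0',(342.1,127.5)),('side0',(242.5,121.5))))
```

```text
19.161537
18.809227
18.861635 [413.07965 410.4923 ] [545.9107 455.8712] 140.36856
centre [507.29758 351.7998 ] 0.3291976
bottom [536.5 270.5  14. ]
fin [499.7 378.2  50. ] [516.1 329.6  50. ]
(array([413.2, 411. ,  10.9]), [0.8, 1.7, 1.4]) (array([547. , 456.1,  10.4]), [0.5, 2.4, 2.7])
```

play_rows(translation=[[-0.0005,0.005,-0.01],[-0.0005,0.005,-0.035],[-0.0005,0.005,-0.065],[-0.0005,0.005,-0.095],[-0.0005,0.005,-0.125],[-0.0005,0.005,-0.15],[-0.0005,0.005,-0.167],[-0.0005,0.005,-0.176],[-0.0005,0.005,-0.181],[-0.0005,0.005,-0.181],[-0.0005,0.005,-0.181]], yaw=[0.006,0.006,0.006,0.006,0.006,0.006,0.006,0.006,0.006,0.006,0.006])

```text
clock: 13.98
eef_pos: [507.8, 352.2, 24.8]
eef_rot: [3.141, -0.0, 1.9]
wrist_force: [-0.8, -0.2, -0.4]
finger_gap: 56.1
finger_force: 0.0
```

play_rows(translation=[[0,0,0],[0,0,0],[0,0,0],[0,0,0],[0,0,0],[0,0,0],[0,0,0]], yaw=[0,0,0,0,0,0,0], hand=0, force=40)

```text
clock: 14.85
eef_pos: [507.6, 352.0, 24.2]
eef_rot: [3.141, 0.0, 1.9]
wrist_force: [0.6, 0.4, 0.4]
finger_gap: 13.6
finger_force: 40.0
```

play_rows(translation=[[0,0,0.004],[0,0,0.015],[0,0,0.035],[0,0,0.06],[0,0,0.09],[0,0,0.12],[0,0,0.145],[0,0,0.163],[0,0,0.172],[0,0,0.175],[0,0,0.175]], yaw=[0,0,0,0,0,0,0,0,0,0,0])

```text
clock: 16.23
eef_pos: [507.3, 351.9, 198.5]
eef_rot: [-3.141, 0.0, 1.9]
wrist_force: [-0.5, -0.6, -2.7]
finger_gap: 13.7
finger_force: 40.0
```

play_rows(translation=[[0.004,-0.009,0],[0.013,-0.03,0],[0.028,-0.063,0],[0.044,-0.1,0],[0.062,-0.14,0],[0.079,-0.18,0],[0.097,-0.22,0],[0.114,-0.26,0],[0.129,-0.295,0],[0.142,-0.323,0],[0.148,-0.338,0],[0.149,-0.34,0]], yaw=[-0.01,-0.03,-0.05,-0.08,-0.11,-0.14,-0.17,-0.2,-0.23,-0.25,-0.262,-0.266])

```text
clock: 17.73
eef_pos: [656.4, 10.8, 198.8]
eef_rot: [-3.141, -0.0, 1.632]
wrist_force: [0.3, 0.6, -2.2]
finger_gap: 13.5
finger_force: 40.0
```

play_rows(translation=[[0,0,0],[0,0,0],[0,0,0]], yaw=[0,0,0])

```text
clock: 18.1
eef_pos: [656.4, 12.7, 199.3]
eef_rot: [3.141, -0.0, 1.635]
wrist_force: [0.2, -0.1, -3.0]
finger_gap: 13.7
finger_force: 40.0
```

Run:
```python
from h import *
save('side','side4'); save('scene','scene4'); s=telemetry.read_state(); print(s['eef_pos'],s['eef_rot'],s['clock'],s['finger_gap'],s['wrist_force'],s['moment'])
a=cv2.imread('pics/side4.png')[70:240,250:380];b=cv2.imread('pics/scene4.png')[90:260,240:370]
cv2.imwrite('pics/c4.png',cv2.resize(np.hstack([a,b]),None,fx=3,fy=3,interpolation=cv2.INTER_CUBIC))
```

```text
[656.42180903  12.43613511 199.24540023] [ 3.14150818e+00 -3.31354760e-05  1.63438595e+00] 18.2 13.817175627263776 [-0.69332023  0.29629156 -2.65956779] [ 0.0004836  -0.01175426 -0.04993219]
```

View pics/c4.png

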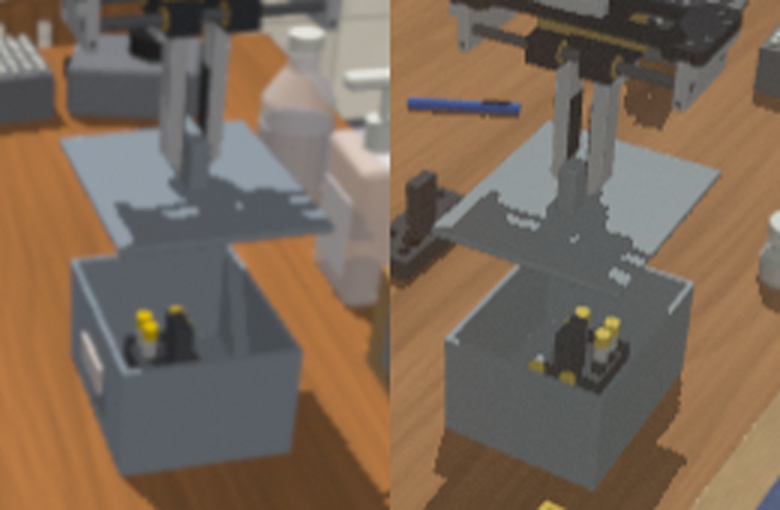

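The lid hangs level over the box, and the rack sits upright inside. I'll lower the lid.

play_rows(translation=[[0,0,-0.008],[0,0,-0.022],[0,0,-0.04],[0,0,-0.057],[0,0,-0.07],[0,0,-0.079],[0,0,-0.085],[0,0,-0.089],[0,0,-0.09],[0,0,-0.09]], yaw=[0,0,0,0,0,0,0,0,0,0])

```text
clock: 19.45
eef_pos: [656.6, 12.0, 109.4]
eef_rot: [3.141, 0.0, 1.634]
wrist_force: [-0.2, -0.2, -2.2]
finger_gap: 13.7
finger_force: 40.0
```

play_rows(translation=[[0,0,-0.001],[0,0,-0.002],[0,0,-0.003],[0,0,-0.0035],[0,0,-0.004],[0,0,-0.004],[0,0,-0.004]], yaw=[0,0,0,0,0,0,0])

```text
clock: 20.32
eef_pos: [656.5, 12.0, 105.2]
eef_rot: [3.142, -0.0, 1.634]
wrist_force: [0.7, -0.2, -1.7]
finger_gap: 13.4
finger_force: 40.0
```

play_rows(translation=[[0,0,-0.0003],[0,0,-0.0006],[0,0,-0.0008],[0,0,-0.0008],[0,0,-0.0008]], yaw=[0,0,0,0,0])

```text
clock: 20.95
eef_pos: [656.6, 12.0, 105.2]
eef_rot: [3.141, 0.0, 1.634]
wrist_force: [-4.9, -0.2, 6.8]
finger_gap: 13.5
finger_force: 40.0
```

play_rows(translation=[[0,0,0.0005],[0,0,0.0005],[0,0,0.0005],[0,0,0.0005],[0,0,0.0005],[0,0,0.0005]], yaw=[0,0,0,0,0,0], hand=0.5)

```text
clock: 21.7
eef_pos: [656.5, 12.0, 104.8]
eef_rot: [-3.142, 0.0, 1.634]
wrist_force: [0.4, 0.1, -0.5]
finger_gap: 47.0
finger_force: 0.0
```

play_rows(translation=[[0,0,0.005],[0,0,0.02],[0,0,0.045],[0,0,0.075],[0,0,0.1],[0,0,0.12],[0,0,0.13],[0,0,0.13]], yaw=[0,0,0,0,0,0,0,0])

```text
clock: 22.7
eef_pos: [656.6, 12.0, 235.6]
eef_rot: [3.14, 0.0, 1.634]
wrist_force: [-0.2, 0.4, 0.2]
finger_gap: 47.1
finger_force: 0.0
```

Run:
```python
from h import *
save('side','side5'); save('scene','scene5'); s=telemetry.read_state(); print(s['eef_pos'],s['clock'],s['finger_gap'],s['wrist_force'])
a=cv2.imread('pics/side5.png')[120:240,250:380];b=cv2.imread('pics/scene5.png')[140:260,240:370]
cv2.imwrite('pics/c5.png',cv2.resize(np.hstack([a,b]),None,fx=3,fy=3,interpolation=cv2.INTER_CUBIC))
```

```text
[656.25463895  11.98795719 234.10938971] 22.8 47.217556501312956 [ 0.42036091  0.28613434 -0.60077222]
```

View pics/c5.png

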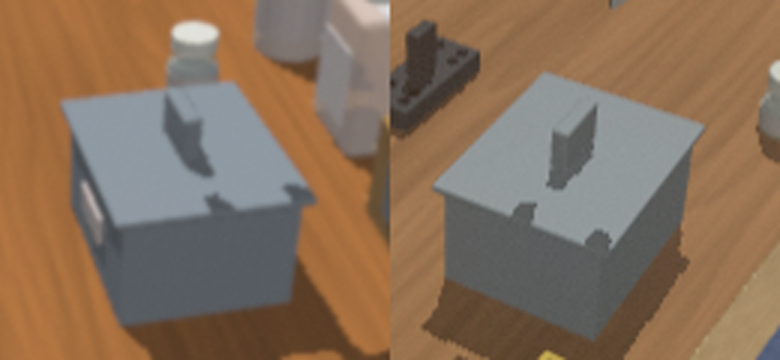

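Both views show the lid flat on the rim with even overhang, and the gripper is clear of it. I'm handing the job in.

```bash
python3 -c "
from cell import manip; print(manip.sign_off())"
```

```text
the job is handed in; nothing more can be done
None
```

The rack with the yellow-capped vials stands upright in the box, the large lid lies flat on the rim, and the job was handed in at about 23 s of the 64 s allowed; no verdict was returned.

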